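# Start the cellar transfer pump at its control box

### The arm

A 6-joint arm with a two-finger parallel gripper is mounted at the origin on a cart in front of the work surface, level with it; the furniture and walls round the work are solid. World frame = base frame: x ahead of the robot, y to its left, z up, the work surface at z = 0. Lengths are in mm, angles in rad, forces in N, time in s.
With the tool pointing down it reaches from about 325 to 900 mm from the base axis. Payload 3.5 kg.
Tool frame: the origin (TCP) lies at the very end of the fingers, on their centre line; the grasp point (between the pads) lies 19 mm behind it (r.hold_point_z is the distance from the TCP to the grasp point, in mm); z points along the fingers, y is the line along which they close (so a half turn about z gives the same grasp; the last joint's range is limited). The gripper opens to 85 mm and grips with 20 to 120 N. Pads are 22 mm wide; open, the fingers measure 114 mm over their backs; the gripper's body (76 mm by 85 mm) begins 54 mm behind the grasp point. The pads swing forward as they close: fully open they stand 13 mm farther back than shut.
Start: joints at [1.128, 0.276, -0.026, 1.268, 0, 1.467], TCP at [208.318, 589.258, 231.313] pointing down, gripper open.
Joint ranges: [-3.12, 3.12], [-0.85, 1.88], [-1.08, 1.24], [-1.95, 2.15], [-1.57, 1.53], [-3.14, 3.14]. Speed limits (rad/s): [2.57, 2.57, 3.14, 3.14, 3.14, 3.14].

### API

Orientations are given as a unit quaternion [x, y, z, w].
In Python, from plant import r gives the robot as it stands. The module is installed in compiled form; this text tells all that it offers.
- The arm moves only by the tool step_arm, never from a script. Its argument "increments" is a list of rows, each a list of 3 entries, a list of its own where there are three numbers: the shift along the tool's x, y, z in m, then the turn, a rotation vector about the tool's x, y, z in degrees, then the opening, from 0 (shut) to 1 (fully open). A call has exactly 8 rows; each row shifts and turns the commanded pose from where the row before left it, along the tool's axes as they then stand; what a row does not reach is not made up. A row lasts 1/8 s, in which the tool goes at most 62.5 mm and 10.7 degrees, less where a joint would pass 70% of its speed; a pose out of reach is approached as far as the arm can. A call is refused whole if a number of a shift passes 0.0625 or a number of a turn 10.7, either way. A call with a gripper value outside its range is refused whole. The fingers move at their own pace and stop on an object; "grip_force" is the grip in N (left out, the last holds). Time passes only in rows, so rows that do not move let the fingers close, or fill a call up. It gives the time, the measured TCP pose, the force, the opening and the grip force at its end, in the units of the state.
- r.read_state(): the state, without advancing time (a new reading comes with each control period).
- r.get_image(name): name is "scene" or "side" or "wrist"; returns a dict with "image" (480x640x3 uint8, red, green, blue), "range_z" (480x640 float32, mm along the optical axis (not along the pixel's ray), 0 where there is no reading), "K" (3x3 intrinsics, pixels), "R" (3x3) and "t" (3): a world point X has camera coordinates R X + t; the wrist camera has in their place "T_tool_cam" (4x4, takes a point from camera to tool coordinates, whose origin is the TCP and whose axes are the flange's). Camera axes: x right, y down, z forward; pixel columns grow to the right and rows downward; lengths in mm; the calibration is good to about 2 mm. A picture is of the moment at which its call begins: read the wrist's pose just before it.
- r.finish_job(): hands the job in; it is judged then, once.
Trained networks look in the newest picture that a camera, given by its name, has taken for a name from the list of things; names that differ only in an ending like _2 or _b are one class to them, and where a whole thing is asked for, a point or a joint stands for the part that bears it (a point fixed in the world has none). Each returns a list of dicts, best first, with "score" (0 to 1); they miss things now and then, are a little off and sometimes report something else, mostly with a low value. They report only what shows in the picture. A call takes as long as a camera call.
- r.silhouettes(name, camera): "mask" (480x640 bool, what is visible of it) and "uv" ([column, row] in pixels, amid what is visible of it).
The state is a dict: "time_s": time; "joint_positions": joint angles; "joint_vel": joint speeds; "tau": joint torques, N m; "eef_pos": TCP position; "orientation": TCP orientation; "ft_force": force on the tool from outside, world axes, zero at the start; "torque": the same for the moment, N m; "width": opening from 0.0 (shut) to 1.0 (fully open); "gripper_force": force on a finger pad.
Only numpy, scipy, OpenCV 4.12 (cv2) and the standard library are available. Lean on these libraries where they do the work, as an engineer would, in place of code of your own. Each camera call takes 0.05 s, during which the arm holds its last target. There are 200 camera calls.

### The job

Start the pump at the control box on the bench: tip the rocker switch on by pushing down its raised end, the one away from you, then push the small round primer pin fully in (it stays in), then press the large square run key fully down and keep it down: finish while still holding it. Keep to that order and do not press the mushroom-headed stop knob. Only press; do not pick up or push about the tin, the cork and the brass tap beside the box.

Things in the scene. Friction and masses are not known exactly. Their poses are not given: they have to be found in the camera images.
- control_box: Grey sheet-steel pump control box fixed to the worktop, 190 x 190 mm and 55 mm high. Origin at the centre of its underside; z up, x towards its rear (roughly away from the robot). On its top four steel plates 72 mm square and 4 mm thick stand in a 2 x 2 square, centres 42 mm from the box's centre along its x and y. Which control has which of the four places changes. All four controls are plain black plastic, moved by a straight push down, and all plates have the box's yaw.
- rocker_far_end (a point): Point on the upper face of the rocker, a flat black paddle 64 mm long (box x) by 32 mm wide and 10 mm thick, pivoted at its middle 20 mm above the underside of its plate (75 mm above the worktop). The point is on its centre line, 22 mm from the pivot towards the box's rear (+x): the end to push down. It moves with the paddle: about 6 mm above its level position when off and 6 mm below it when on.
- rocker (a joint): Rocker angle in rad: between -0.28 and -0.20 at the start (off, far end raised), 0 level, +0.28 fully on (far end down, at its stop). It stays where it is left; turning it takes about 4 N pressed at the far end.
- primer_top (a point): Centre of the flat top of the primer, a round black pin 19 mm in diameter in a grey collar 34 mm across; out, its top stands 81 mm above the worktop, 16 mm above the collar. Moves with the pin.
- primer (a joint): Travel of the primer pin in m: 0 to 0.0015 at the start (out), 0.009 fully in (stop; the top is then still 7 mm above the collar). It stays where it is left; pushing takes about 3 N.
- run_key_top (a point): Centre of the flat top of the run key, a square black key 46 mm wide in a grey frame 54 mm wide; at rest its top stands 81 mm above the worktop, 16 mm above the frame. Moves with the key.
- run_key (a joint): Travel of the run key in m: 0 at rest, 0.009 fully down (stop). A spring pushes it back: 1.5 N at rest, 6 N fully down.
- run_plate: Steel plate, 72 x 72 x 4 mm, that carries the frame and the run key; origin at the centre of its underside, axes as the box.
- stop_knob_top (a point): Top centre of the stop knob, a black mushroom head 38 mm in diameter on a thinner stem, its top 85 mm above the worktop. Not to be pressed.
- stop_knob (a joint): Travel of the stop knob in m: 0 at rest, 0.007 fully down; sprung (1.5 to 5 N).
- nail_tin: Loose open tin of nails, 74 mm in diameter, 61 mm high, standing beside the box on its left (+y) side; origin at the centre of its underside. A bystander.
- loose_cork: Loose bottle cork, 24 mm in diameter, 42 mm high, standing beside the box on its left (+y) side; origin at the centre of its underside. A bystander.
- barrel_tap: Loose brass barrel tap, 33 x 104 x 47 mm, lying behind the box; origin at the centre of its underside. A bystander.

How it is judged (in metres and radians):
On the way, in this order (a step that is already met when the one before it is completed fails the run):
1. the rocker is tipped on (value of joint rocker above 0.18 rad), for 0.1 s.
2. the primer pin is pushed in (value of joint primer above 0.0065 m), for 0.1 s.
3. the run key is pressed down (value of joint run_key above 0.006 m), for 0.2 s.
At the end, for the whole second after the job is handed in: The rocker is on (over 0.18 of 0.28 rad), the primer pin is in (over 6.5 of 9 mm), and the fingers hold the run key down (over 6 of 9 mm, pressing with more than 1 N); the stop knob is up (under 2 mm) (value of joint rocker above 0.18 rad and value of joint primer above 0.0065 m and value of joint run_key above 0.006 m and value of joint stop_knob below 0.002 m and contact force between the fingers and run_plate above 1 N); the arm keeps its last pose, push and grip.
It fails at once if the stop knob is pressed (over 2 mm) (value of joint stop_knob above 0.002 m).
It fails at once if the primer is pushed (over 5 mm) before the rocker is on (value of joint primer above 0.005 m and value of joint rocker below 0.1 rad).
It fails at once if the run key is pressed (over 3 mm) before the rocker is on and the primer is in (value of joint run_key above 0.003 m and (value of joint rocker below 0.1 rad or value of joint primer below 0.005 m)).
It fails at once if the tin, the cork or the brass tap is lifted or pushed away (over 25 mm) (distance of any of nail_tin, loose_cork, barrel_tap from where it was at the start of the episode above 0.025 m).
It also fails if it takes over 40 s, if anything falls off the work surface, if the arm or the gripper's body presses on something with over 40 N, if the wrist force passes 120 N, or if a joint passes its speed limit or range.

## Working session

There is one attempt and no reset: what is moved stays moved. The work goes in short steps, Python scripts to look and compute and a tool call to move; the robot and the scene stay as the last step left them, time stands still between calls to the robot, and variables do not carry over. Pictures are saved under pics/ and viewed, at most 10 in all, crops included, and the job is handed in when it is done.

Besides the shell and the picture viewer there is one more tool, called after "Call:" as a command line: name --argument value ..., lists and objects as JSON in quotes. step_arm: Moves the arm, as the interface text tells. Its arguments: {"type":"object","properties":{"increments":{"type":"array"},"grip_force":{"type":"number"}},"required":["increments"]}

```bash
mkdir -p pics; cat > h.py <<'E'
import numpy as np, cv2
from plant import r
from scipy.spatial.transform import Rotation as Ro
def cam(name):
    s=r.read_state(); g=r.get_image(name)
    K=np.array(g["K"])
    if "R" in g and g["R"] is not None:
        R=np.array(g["R"]);t=np.array(g["t"])
        Rw=R.T; tw=-R.T@t
    else:
        T=np.array(g["T_tool_cam"]);Q=Ro.from_quat(s["orientation"]).as_matrix()
        Rw=Q@T[:3,:3]; tw=Q@T[:3,3]+np.array(s["eef_pos"])
    z=g["range_z"].astype(float); v,u=np.mgrid[:480,:640]
    P=np.stack([(u-K[0,2])/K[0,0]*z,(v-K[1,2])/K[1,1]*z,z],-1)@Rw.T+tw
    P[z==0]=np.nan
    return g["image"],P
def save(n,im): cv2.imwrite("pics/"+n+".png",cv2.cvtColor(im,cv2.COLOR_RGB2BGR))
E
cat > look.py <<'E'
from h import *
import sys
s=r.read_state(); print(s)
for c in sys.argv[2:]:
    im,P=cam(c); im=im.copy(); save(sys.argv[1]+c+"raw",im)
    for n in ["control_box","rocker_far_end","primer_top","run_key_top","stop_knob_top","nail_tin","loose_cork","barrel_tap"]:
        for d in r.silhouettes(n,c)[:2]:
            q=P[d["mask"]]; q=q[~np.isnan(q[:,0])]
            print(c,n,round(d["score"],2),np.round(d["uv"]),d["mask"].sum(),np.round(np.median(q,0),1) if len(q) else None, np.round(np.percentile(q,[2,98],axis=0),0).tolist() if len(q) else None)
            if d["score"]>.3: cv2.putText(im,n[:6],tuple(int(x) for x in d["uv"]),0,.4,(255,0,0),1)
    save(sys.argv[1]+c,im)
E
python3 look.py a scene side wrist
```

```text
{'time_s': 0.0, 'joint_positions': array([ 1.12758579e+00,  2.77130733e-01, -2.79055492e-02,  1.26801219e+00,
        4.08920300e-06,  1.46740776e+00]), 'joint_vel': array([ 8.25071596e-04,  7.14759400e-04,  8.53730374e-05,  1.76636940e-05,
       -4.77769621e-04,  2.14510917e-03]), 'tau': array([ 6.91221476e-05, -4.45510876e+01,  2.95200652e+01,  1.63067150e-02,
        4.45030491e-05, -5.90637512e-06]), 'eef_pos': array([207.98365068, 588.53693317, 230.14950155]), 'orientation': array([ 1.69094514e-01,  9.85599197e-01, -1.08372625e-03, -3.05906698e-04]), 'ft_force': array([0.22091805, 0.75815231, 0.14662802]), 'torque': array([0.0527079 , 0.00288578, 0.02220066]), 'gripper_force': 0.0, 'width': 0.9988299670384009}
scene control_box 0.94 [365. 308.] 5681 [438.5 253.2  53.3] [[400.0, 170.0, 2.0], [590.0, 375.0, 57.0]]
scene control_box 0.68 [361. 238.] 253 [535.2 324.9  82.2] [[521.0, 310.0, 76.0], [554.0, 344.0, 85.0]]
scene rocker_far_end 0.93 [402. 257.] 613 [542.1 242.1  78.3] [[514.0, 227.0, 59.0], [573.0, 260.0, 88.0]]
scene rocker_far_end 0.2 [359. 237.] 256 [535.2 324.8  82.1
[... 1399 characters left out ...]
_knob_top 0.64 [307. 233.] 337 [534.5 335.6  82.8] [[522.0, 316.0, 67.0], [553.0, 347.0, 87.0]]
side nail_tin 0.73 [271. 304.] 3465 [508.4 461.1  39.6] [[478.0, 415.0, 5.0], [550.0, 488.0, 63.0]]
side nail_tin 0.65 [308. 238.] 332 [534.5 335.9  82.9] [[522.0, 318.0, 67.0], [553.0, 347.0, 87.0]]
side loose_cork 0.71 [331. 326.] 636 [424.9 443.4  28.1] [[418.0, 429.0, 2.0], [439.0, 448.0, 44.0]]
side barrel_tap 0.81 [272. 232.] 705 [645.6 280.   23.4] [[636.0, 237.0, 11.0], [664.0, 336.0, 49.0]]
wrist nail_tin 0.8 [314. 441.] 277 [481.6 471.4   5.3] [[476.0, 447.0, -1.0], [500.0, 487.0, 13.0]]
wrist loose_cork 0.94 [264. 425.] 773 [420.2 440.8  28.7] [[416.0, 427.0, 1.0], [434.0, 448.0, 42.0]]
```

```bash
python3 - <<'E'
import cv2
a=cv2.imread("pics/asceneraw.png")[200:360,240:470]; b=cv2.imread("pics/asideraw.png")[160:360,230:460]
a=cv2.resize(a,None,fx=1.7,fy=1.7*200/160*0+1.7);b=cv2.resize(b,None,fx=1.7,fy=1.7)
h=max(a.shape[0],b.shape[0]);p=lambda i:cv2.copyMakeBorder(i,0,h-i.shape[0],0,0,0)
cv2.imwrite("pics/v1.png",cv2.hconcat([p(a),p(b)]))
E
python3 - <<'E'
import sys; sys.path.insert(0,'.')
from h import *
print(Ro.from_quat(r.read_state()["orientation"]).as_matrix().round(3))
for c in ["scene","side"]:
    im,P=cam(c)
    # grid fit: plates top z 59 / box
    m=(P[...,2]>40)&(P[...,2]<95)&(P[...,0]>380)&(P[...,0]<610)&(P[...,1]>150)&(P[...,1]<405)
    top=m&(abs(P[...,2]-55)<6)
    q=P[top][:,:2].astype(np.float32); print(c,len(q),cv2.minAreaRect(q))
    for n in["rocker_far_end","primer_top","run_key_top","stop_knob_top"]:
        for d in r.silhouettes(n,c)[:1]:
            q=P[d["mask"]];q=q[(q[:,2]>70)&(q[:,2]<92)]
            print(n,len(q),cv2.minAreaRect(q[:,:2].astype(np.float32)))
E
```

```text
[[-0.943  0.333 -0.   ]
 [ 0.333  0.943  0.   ]
 [ 0.     0.    -1.   ]]
scene 6170 ((499.64501953125, 282.7274169921875), (189.68157958984375, 186.6634063720703), 4.049006938934326)
rocker_far_end 552 ((543.5493774414062, 243.4826202392578), (62.08384323120117, 35.39870834350586), 6.124396324157715)
primer_top 102 ((459.84814453125, 237.3731689453125), (16.82659912109375, 17.9180850982666), 61.9005241394043)
run_key_top 604 ((454.3563232421875, 320.78143310546875), (46.976593017578125, 45.71733093261719), 3.3037025928497314)
stop_knob_top 226 ((535.167236328125, 326.53985595703125), (32.02830123901367, 34.58946990966797), 11.29301929473877)
side 4254 ((500.66864013671875, 285.5509033203125), (188.1853790283203, 190.67596435546875), 4.436655521392822)
rocker_far_end 556 ((543.48193359375, 246.3471221923828), (62.171142578125, 38.45964431762695), 5.3941330909729)
run_key_top 559 ((543.6767578125, 246.68370056152344), (62.65653991699219, 37.82846450805664), 5.159133434295654)
stop_knob_top 301 ((537.8446044921875, 332.6911926269531), (34.709007263183594, 33.056671142578125), 0.30145204067230225)
```

View pics/v1.png

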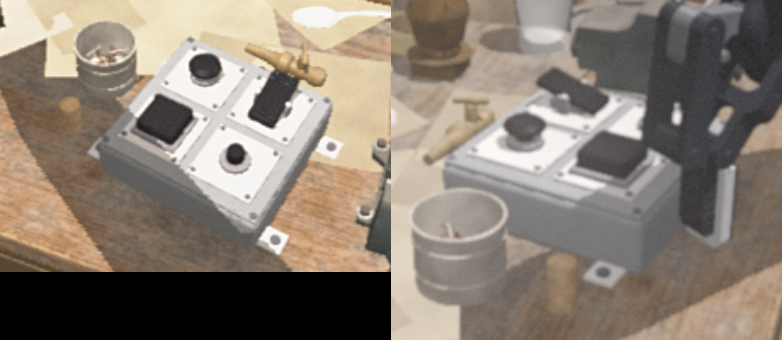

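The crop shows the controls on the box: stop knob far left, rocker far right, run key near left and primer near right. This matches the fits, with the box centre at about (500, 284) mm and yaw about 4.5°. I'll shut the fingers, align the tool yaw and move towards the rocker.

Call:
step_arm --increments '[[[0,0,0],[0,0,-8],0],[[0,0,0],[0,0,-8],0],[[0,0,0],[0,0,-8],0],[[-0.035,-0.039,0],[0,0,0],0],[[-0.035,-0.039,0],[0,0,0],0],[[-0.035,-0.039,0],[0,0,0],0],[[-0.035,-0.039,0],[0,0,0],0],[[-0.035,-0.039,0],[0,0,0],0]]' --grip_force 60

```text
time_s: 2.85
eef_pos: [399.3, 407.5, 231.5]
orientation: [-0.04, 0.999, 0.0, 0.0]
ft_force: [0.3, -0.2, -0.5]
width: 0.001
gripper_force: 0.0
```

Call:
step_arm --increments '[[[-0.026,-0.029,0],[0,0,0],0],[[-0.026,-0.029,0],[0,0,0],0],[[-0.026,-0.029,0],[0,0,0],0],[[-0.026,-0.029,0],[0,0,0],0],[[-0.026,-0.029,0.02],[0,0,0],0],[[-0.025,-0.028,0.02],[0,0,0],0],[[0,0,0.02],[0,0,0],0],[[0,0,0],[0,0,0],0]]'

```text
time_s: 3.85
eef_pos: [565.1, 247.5, 169.3]
orientation: [-0.039, 0.999, -0.001, -0.002]
ft_force: [0.0, -0.0, -0.2]
width: 0.007
gripper_force: 0.0
```

```bash
python3 - <<'E'
from h import *
s=r.read_state(); print(s["eef_pos"],s["ft_force"],s["joint_positions"].round(2))
im,P=cam("wrist"); save("w1",im)
for n in["rocker_far_end","primer_top","run_key_top","stop_knob_top"]:
    for d in r.silhouettes(n,"wrist")[:1]:
        q=P[d["mask"]];q=q[(q[:,2]>68)&(q[:,2]<95)]
        print(n,d["score"],d["uv"],len(q),len(q)>5 and cv2.minAreaRect(q[:,:2].astype(np.float32)))
E
```

```text
[565.06237746 247.50948461 169.2995123 ] [ 0.01060375 -0.04568032 -0.22183313] [ 0.31  0.3  -0.13  1.15  0.    0.23]
rocker_far_end 0.74 [325.3, 217.0] 5279 ((543.018310546875, 245.60055541992188), (61.831443786621094, 39.476890563964844), 4.973260879516602)
primer_top 0.97 [326.7, 72.1] 971 ((460.1600036621094, 239.6109619140625), (18.545621871948242, 17.779077529907227), 5.678248882293701)
run_key_top 0.97 [473.1, 72.1] 7596 ((454.2520446777344, 322.9375), (45.794822692871094, 45.85093688964844), 4.359638214111328)
stop_knob_top 0.56 [464.0, 218.4] 2729 ((537.4175415039062, 328.92108154296875), (36.508548736572266, 36.49485397338867), 50.88947677612305)
```

View pics/w1.png

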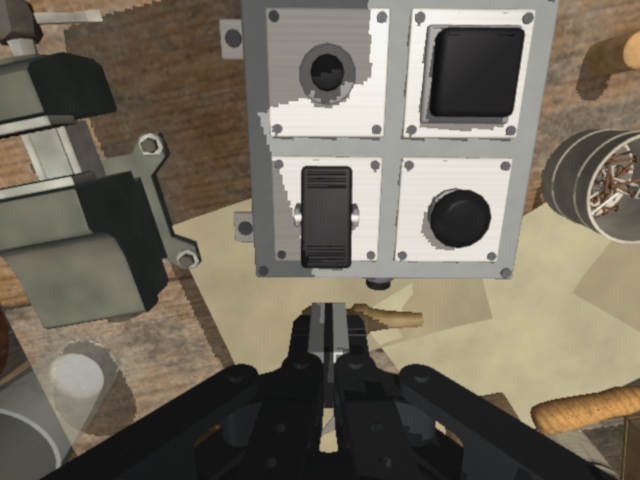

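The wrist view shows the rocker at about (326, 217), primer (327, 72), run key (478, 72) and stop knob (459, 218). It agrees with the earlier fixes, so I'll go down over the rocker's far end.

Call:
step_arm --increments '[[[-0.003,0,0.02],[0,0,0],0],[[0,0,0.02],[0,0,0],0],[[0,0,0.02],[0,0,0],0],[[0,0,0.01],[0,0,0],0],[[0,0,0.005],[0,0,0],0],[[0,0,0.003],[0,0,0],0],[[0,0,0.003],[0,0,0],0],[[0,0,0.002],[0,0,0],0]]'

```text
time_s: 5.1
eef_pos: [569.7, 248.8, 88.7]
orientation: [-0.04, 0.999, 0.0, 0.0]
ft_force: [-0.5, 0.4, 0.2]
width: 0.0
gripper_force: 0.0
```

Call:
step_arm --increments '[[[-0.0,0,0.002],[0,0,0],0],[[0,0,0.002],[0,0,0],0],[[0,0,0.002],[0,0,0],0],[[0,0,0.002],[0,0,0],0],[[0,0,0.002],[0,0,0],0],[[0,0,0.001],[0,0,0],0],[[0,0,0.001],[0,0,0],0],[[0,0,0],[0,0,0],0]]'

```text
time_s: 6.1
eef_pos: [570.9, 249.1, 77.1]
orientation: [-0.039, 0.999, 0.0, 0.002]
ft_force: [4.9, 0.7, 4.5]
width: 0.003
gripper_force: 2.6
```

Call:
step_arm --increments '[[[0,0,0.001],[0,0,0],0],[[0,0,0.001],[0,0,0],0],[[0,0,0.001],[0,0,0],0],[[0,0,0.001],[0,0,0],0],[[0,0,0.0],[0,0,0],0],[[0,0,0],[0,0,0],0],[[0,0,0],[0,0,0],0],[[0,0,0],[0,0,0],0]]'

```text
time_s: 7.1
eef_pos: [571.1, 249.1, 74.5]
orientation: [-0.04, 0.999, 0.0, 0.002]
ft_force: [3.5, -0.7, 11.5]
width: 0.005
gripper_force: 6.0
```

```bash
cat > rk.py <<'E'
from h import *
def rk(c):
    im,P=cam(c)
    for d in r.silhouettes("rocker_far_end",c)[:2]:
        q=P[d["mask"]];q=q[(q[:,2]>68)&(q[:,2]<95)]
        a=np.deg2rad(4.5);e=np.array([np.cos(a),np.sin(a)])
        l=(q[:,:2]-[543.5,245.6])@e; w=(q[:,:2]-[543.5,245.6])@[-e[1],e[0]]
        k=(abs(l)<30)&(abs(w)<14); l=l[k];z=q[k,2]
        if k.sum()<20: continue
        k=np.abs(z-np.polyval(np.polyfit(l,z,1),l))<4
        print(c,round(d["score"],2),"angle",-np.polyfit(l[k],z[k],1)[0],k.sum())
for c in["wrist","scene","side"]: rk(c)
E
python3 rk.py
```

```text
scene 0.58 angle 0.25779375970796103 282
side 0.87 angle 0.24077476660469296 246
```

Call:
step_arm --increments '[[[0,0,0.001],[0,0,0],0],[[0,0,0.0],[0,0,0],0],[[0,0,-0.02],[0,0,0],0],[[0,0,-0.025],[0,0,0],0],[[0.037,0,0],[0,0,0],0],[[0.037,0,0],[0,0,0],0],[[0.037,-0.001,0],[0,0,0],0],[[0,0,0],[0,0,0],0]]'

```text
time_s: 8.4
eef_pos: [451.9, 237.4, 113.6]
orientation: [-0.04, 0.999, -0.001, -0.005]
ft_force: [-0.6, -0.2, -0.0]
width: -0.001
gripper_force: 0.0
```

```bash
python3 rk.py; python3 -c "
from h import *
print(r.read_state()['eef_pos'])"
```

```text
wrist 0.76 angle 0.30527186696471065 579
scene 0.5 angle 0.279900789833304 30
side 0.82 angle 0.24588697605096765 231
[459.42416721 239.00059877 116.10178098]
```

The rocker is on. Next is the primer.

Call:
step_arm --increments '[[[-0.001,0,0.015],[0,0,0],0],[[0,0,0.01],[0,0,0],0],[[0,0,0.004],[0,0,0],0],[[0,0,0.003],[0,0,0],0],[[0,0,0.003],[0,0,0],0],[[0,0,0.003],[0,0,0],0],[[0,0,0.002],[0,0,0],0],[[0,0,0],[0,0,0],0]]'

```text
time_s: 9.7
eef_pos: [460.0, 239.1, 76.4]
orientation: [-0.04, 0.999, 0.0, 0.0]
ft_force: [-0.5, 0.5, 1.6]
width: -0.0
gripper_force: 0.6
```

Call:
step_arm --increments '[[[0,0,0.001],[0,0,0],0],[[0,0,0.001],[0,0,0],0],[[0,0,0.001],[0,0,0],0],[[0,0,0.001],[0,0,0],0],[[0,0,0.001],[0,0,0],0],[[0,0,0.001],[0,0,0],0],[[0,0,0],[0,0,0],0],[[0,0,0],[0,0,0],0]]'

```text
time_s: 10.7
eef_pos: [460.1, 239.2, 71.9]
orientation: [-0.04, 0.999, 0.0, 0.0]
ft_force: [-4.0, -1.7, 13.6]
width: -0.001
gripper_force: 6.7
```

The force rose at z ≈ 72, so the primer is against its stop. I'll lift and move over the run key.

Call:
step_arm --increments '[[[0,0,-0.02],[0,0,0],0],[[0,0,-0.023],[0,0,0],0],[[0,0.028,0],[0,0,0],0],[[-0.001,0.028,0],[0,0,0],0],[[0,0.028,0],[0,0,0],0],[[0,0,0],[0,0,0],0],[[0,0,0],[0,0,0],0],[[0,0,0],[0,0,0],0]]'

```text
time_s: 11.7
eef_pos: [453.9, 321.9, 112.9]
orientation: [-0.039, 0.999, -0.0, -0.0]
ft_force: [-0.1, -0.3, 0.2]
width: 0.003
gripper_force: 0.0
```

```bash
python3 - <<'E'
from h import *
print(r.read_state()['eef_pos'])
for c in ["scene","wrist"]:
    im,P=cam(c); save("p"+c,im)
    for n in ["primer_top","rocker_far_end"]:
        for d in r.silhouettes(n,c)[:2]:
            q=P[d["mask"]]; print(c,n,round(d["score"],2),np.round(np.nanmedian(q,0),1),np.nanpercentile(q[:,2],[50,80,95]).round(1))
    k=np.hypot(P[...,0]-460,P[...,1]-239.5)<6
    print(k.sum(),np.nanpercentile(P[k][:,2],[10,50,90]) if k.any() else "")
E
```

```text
[453.86986407 321.88407234 112.94880475]
scene primer_top 0.43 [458.6 236.9  71.4] [71.4 72.5 73.3]
scene rocker_far_end 0.96 [542.3 241.7  80.7] [80.7 85.8 87.9]
35 [70.25935635 71.50160724 73.03263313]
wrist primer_top 0.66 [458.1 240.8  70.8] [70.8 71.3 71.9]
wrist rocker_far_end 0.78 [514.9 240.9  84.7] [84.7 86.5 87.4]
383 [70.31045036 71.05478407 71.74780708]
```

The primer top is now at about 71–72 mm, so it is fully in. Next is the run key.

Call:
step_arm --increments '[[[0,0.001,0.012],[0,0,0],0],[[0,0,0.01],[0,0,0],0],[[0,0,0.005],[0,0,0],0],[[0,0,0.004],[0,0,0],0],[[0,0,0.003],[0,0,0],0],[[0,0,0.003],[0,0,0],0],[[0,0,0.003],[0,0,0],0],[[0,0,0],[0,0,0],0]]'

```text
time_s: 13.0
eef_pos: [453.8, 323.8, 73.5]
orientation: [-0.04, 0.999, -0.0, -0.0]
ft_force: [-3.4, -0.7, 5.1]
width: -0.002
gripper_force: 2.4
```

Call:
step_arm --increments '[[[0,0,0.001],[0,0,0],0],[[0,0,0.001],[0,0,0],0],[[0,0,0.001],[0,0,0],0],[[0,0,0.0],[0,0,0],0],[[0,0,0],[0,0,0],0],[[0,0,0],[0,0,0],0],[[0,0,0],[0,0,0],0],[[0,0,0],[0,0,0],0]]'

```text
time_s: 14.0
eef_pos: [453.9, 323.8, 71.9]
orientation: [-0.04, 0.999, -0.0, 0.0]
ft_force: [-5.7, -3.0, 13.2]
width: 0.0
gripper_force: 6.4
```

```bash
python3 rk.py; python3 - <<'E'
from h import *
im,P=cam("wrist")
for (x,y) in [(460,239.5),(538,329),(440,337)]:
    k=np.hypot(P[...,0]-x,P[...,1]-y)<6; print(x,y,k.sum(),np.nanmedian(P[k][:,2]) if k.any() else "")
s=r.read_state();print(s["eef_pos"],s["ft_force"]); print(r.finish_job())
E
```

```text
scene 0.69 angle 0.2666064226698798 309
side 0.65 angle 0.2727589149519809 64
460 239.5 566 71.08405276289302
538 329 0 
440 337 4375 130.89178983108496
[453.87325559 323.81765979  71.91239062] [-4.65169547 -3.56196902 12.90706375]
the job is handed in; nothing more can be done
None
```

I handed the job in with the rocker on (about 0.27 rad), the primer pin fully in, and the shut fingers holding the run key at its stop with about 13 N; the arm was never brought down over the stop knob, though the last camera check couldn't see it.

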